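# Stamp the port log with the ship's stamp

## Task

Take the pre-inked ship's stamp from its bay in the stationery tray and print it in the one empty box of the open port log, centred, square and with the white dot towards the box's heavy line. Press straight down through the soft spring to the firm second stop, hold a moment without leaning so hard that it smudges, then let it spring back and lift it clear. Stand the stamp upright back in its bay and let go, making no other mark, never pressing it down in the tray or tipping it over, and leaving everything else where it is.

Things in the scene. Friction and masses are not known exactly. Their poses are not given: they have to be found in the camera images.
- stamp: Pre-inked hand stamp, about 185 g, standing upright: blue grip, black neck (22 x 40 mm, 34 to 46 mm up) and mount (44 x 72 mm, 15 to 35 mm up), grey foot, a rectangular frame 38 (x) x 66 (y) mm outside. Origin: centre of the foot's underside when the spring is relaxed; z up, x from front to back, y along the long side.
- stamp_grip (a point): Centre of the blue grip block, 68 mm above the stamp's origin. The block is 28 mm thick in x and 52 mm long in y, with rounded edges, and spans 46 to 90 mm above the origin; grip it across its 28 mm.
- stamp_spring (a point): Middle of the mount, 24 mm above the stamp's origin. Pressed on a surface, mount and grip slide down over the foot against a soft spring: 2.3 N to start, then 0.2 N per mm, at most 14.5 mm. The ink die inside the foot sits 1.5 to 11.5 mm above the foot's underside; that is set by a screw, cannot be seen or measured and differs every time.
- stamp_print (a point): Point at the stamp's origin, centre of the print; die 22 (x) x 50 (y) mm. First stop: die meets paper, 2.5 to 5 N on the page. Then the cushion gives 4 N/mm for 2.2 mm to the second stop, about 12 to 14.5 N, and is rigid beyond. Good print from 11 N on the page, smudged above 18 N; over 6 N always marks. The force on the page is the change of the hand's force since the stamp hung free.
- stamp_dot (a point): White dot, 6 mm across, on the front shoulder of the stamp's mount; 18 mm from the stamp's axis on its -x side, 35 mm above the stamp's origin. It marks the foot (lower edge) of the print.
- logbook: Open hardback port log, 222 mm (x) by 312 mm (y), lying fixed on the table: navy covers and two cream page blocks, each 210 x 148 mm. Origin: centre of its underside, z up; x points from the bottom of the pages to their top. The flat page surface is 14 mm above the origin. Each page has two printed boxes, one above the other; three of the four carry a blue print already.
- empty_box: The printed box without a print: black outline 52 mm (x) by 80 mm (y) on the page, with a heavier line along its bottom side, which is its -x side (towards the robot). Origin: centre of the box, on the page surface; axes parallel to the logbook's.
- tray: Teak stationery tray, 120 mm (x) by 246 mm (y), fixed on the table; origin: centre of its underside, z up. Rim and partitions are 14 mm high over all, the floor inside is 6 mm up. It has the stamp's bay, a small bay behind it with an eraser, and two grooves with pens on the +y side.
- bay (a point): Centre of the floor of the stamp's bay, at floor level; axes as the tray's. The bay is 52 mm (x) by 79 mm (y) inside, lined green, its walls stand 8 mm above its floor; the stamp's foot stands in it with about 6 mm to spare all round, long side along y.
- pen_navy: A navy ballpoint pen, 138 mm, lying in the rear groove of the tray; leave it.
- pen_red: A red ballpoint pen, 138 mm, lying in the front groove of the tray; leave it.
- eraser: White eraser, 22 x 45 x 12 mm, in the small bay of the tray; leave it.
- mug: White mug, 82 mm across and 92 mm high; origin under its centre; leave it.
- candle: Cream jar candle on a wooden foot, 86 mm across, 106 mm high; origin under its centre; leave it.
- glasses_case: Brown glasses case, 62 x 162 x 38 mm; leave it.
- remote_grey: Grey remote control, 48 x 160 x 20 mm, in the caddy; leave it.
- remote_white: White remote control, 48 x 160 x 20 mm, in the caddy; leave it.

How it is judged (in metres and radians):
On the way, in this order (a step that is already met when the one before it is completed fails the run):
1. the stamp is pressed to its second stop (11 N or more on the page) for 0.3 s, centred within 6 mm of the empty box's centre, square to it within 0.12 rad, upright, dot to the heavy line (contact force between stamp and logbook above 11 N and horizontal distance between stamp and empty_box below 0.006 m and angle between the y axis of stamp and the y axis of empty_box, either way round below 0.12 rad and x of stamp_dot in the frame of empty_box below 0 m and angle between stamp's own z axis and vertical below 0.06 rad), for 0.3 s.
2. the stamp is released from the page and lifted clear, 15 mm or more (contact force between stamp and logbook below 0.1 N and z of stamp in the frame of empty_box above 0.015 m), for 0.1 s.
At the end, for the whole second after the job is handed in: After the print, the stamp stands upright (within 0.06 rad) and at rest on the floor of its bay in the tray (foot within 4 mm of floor height and 9 mm of the bay's centre, long side along the bay's within 0.2 rad), released (horizontal distance between stamp and bay below 0.009 m and z of stamp in the frame of bay between -0.004 and 0.004 m and angle between stamp's own z axis and vertical below 0.06 rad and angle between the y axis of stamp and the y axis of bay, either way round below 0.2 rad and linear speed of stamp below 0.01 m/s); the robot touches nothing.
It fails at once if the stamp is leant on so hard that the print smudges (over 18 N on the page) (contact force between stamp and logbook above 18 N).
It fails at once if a stray print: the stamp is pressed on the log (over 6 N) more than 10 mm from the empty box's centre or more than 0.2 rad out of square (contact force between stamp and logbook above 6 N and (horizontal distance between stamp and empty_box above 0.01 m or angle between the y axis of stamp and the y axis of empty_box, either way round above 0.2 rad)).
It fails at once if the stamp is pressed down in the tray (over 10 N) (contact force between stamp and tray above 10 N).
It fails at once if the stamp is tipped over (0.5 rad) (angle between stamp's own z axis and vertical above 0.5 rad).
It fails at once if something else on the table is moved (pens, eraser by 20 mm; mug, candle, glasses case, remotes by 30 mm) (distance of any of pen_navy, pen_red, eraser from where it was at the start of the episode above 0.02 m or distance of any of mug, candle, glasses_case, remote_grey, remote_white from where it was at the start of the episode above 0.03 m).
It also fails if it takes over 58 s, if anything falls off the work surface, if the arm or the gripper's body presses on something with over 40 N, if the wrist force passes 120 N, or if a joint passes its speed limit or range.

## Robot

A 6-joint arm with a two-finger parallel gripper is mounted at the origin on the work surface. World frame = base frame: x ahead of the robot, y to its left, z up, the work surface at z = 0. Lengths are in m, angles in degrees, forces in N, time in s.
With the tool pointing down it reaches from about 0.375 to 0.9 m from the base axis. Payload 3.1 kg.
Tool frame: the origin (TCP) lies on the centre line of the jaws, within the pads' length; the fingertips stand 25 mm ahead of it and the grasp point (between the pads) lies 6 mm ahead of it; z points along the fingers, y is the line along which they close (so a half turn about z gives the same grasp; the last joint's range is limited). The gripper opens to 87 mm and grips with 3 to 60 N. Pads are 19 mm wide; open, the fingers measure 117 mm over their backs; the gripper's body (75 mm by 190 mm) begins 51 mm behind the grasp point.
Start: joints at [59.731, 30.224, 82.088, -0, 67.689, -10.227], TCP at [0.214, 0.587, 0.248] pointing down, gripper open.
Joint ranges: [-176.69, 176.69], [-43.24, 126.21], [12.49, 139.97], [-82, 262], [0, 151.66], [-163.58, 163.58]. Speed limits (degrees/s): [159.86, 159.86, 180, 180, 180, 180].

## Interface

Orientations are given as a 3x3 rotation matrix whose columns are the frame's x, y, z axes.
In Python, from rig import bot, cams, models gives the robot as it stands. The module is installed in compiled form; this text tells all that it offers.
- The arm moves only by the shell command python3 -m handwheel 'ROWS' [OPENING]. ROWS is JSON, a list of rows, each a list of 6 numbers: the shift along the world's x, y, z each as a share of 1 m, from -1 to 1, then the turn, a rotation vector about the world's x, y, z each as a share of 2 rad, from -1 to 1. In form: [[dx, dy, dz, wx, wy, wz], ...]. A call has exactly 8 rows; each row is the pose to reach, as a shift and turn from the pose commanded when the call began; what a row does not reach only later rows make up. A row lasts 1/12 s, in which the tool goes at most 41.7 mm and 7.16 degrees, less where a joint would pass 70% of its speed; a pose out of reach is approached as far as the arm can. A call with a number of a shift or a turn outside -1 to 1 is refused whole. A call with a gripper value outside its range is refused whole. OPENING is the opening, from -1 (shut) to 1 (fully open), so that 0 is half open, set as the call begins (- or left out, the last holds). The fingers move at their own pace and stop on an object; the grip force is fixed at half the most. Time passes only in rows, so rows that repeat a pose let the fingers close, or fill a call up. It gives the time, the measured TCP pose, the force, the opening and the grip force at its end, in the units of the state.
- bot.read_state(): the state, without advancing time (a new reading comes with each control period).
- cams.capture(name): name is "side" or "top"; returns (picture, depth): 400x640x3 uint8, blue, green, red; 400x640 float32, m along the optical axis (not along the pixel's ray), 0 where there is no reading.
- cams.calibration(name): a dict with "mtx" (3x3 intrinsics, pixels), "R" (3x3) and "t" (3): a world point X has camera coordinates R X + t. Camera axes: x right, y down, z forward; pixel columns grow to the right and rows downward; lengths in m; the calibration is good to about 2 mm. A picture is of the moment at which its call begins. calibration takes no time and is no camera call.
- bot.hand_in(): hands the job in; it is judged then, once.
Trained networks look in the newest picture that a camera, given by its name, has taken for a name from the list of things; names that differ only in an ending like _2 or _b are one class to them, and where a whole thing is asked for, a point or a joint stands for the part that bears it (a point fixed in the world has none). Each returns a list of dicts, best first, with "conf" (0 to 1); they miss things now and then, are a little off and sometimes report something else, mostly with a low value. They report only what shows in the picture. A call takes as long as a camera call.
- models.spot_in(query, camera): "position" ([column, row] in pixels, amid what is visible of it).
- models.tip_of(query, camera): "position" ([column, row] in pixels: a listed point, or the origin of a listed thing).
The state is a dict: "time_s": time; "joint_positions": joint angles; "qvel": joint speeds; "tau": joint torques, N m; "position": TCP position; "tcp_rot": TCP orientation; "force": force on the tool from outside, world axes, zero at the start; "moment": the same for the moment, N m; "opening": opening from 0.0 (shut) to 1.0 (fully open); "grasp_force": force on a finger pad.
Only numpy, scipy, OpenCV 4.12 (cv2) and the standard library are available. Lean on these libraries where they do the work, as an engineer would, in place of code of your own. Each camera call takes 0.05 s, during which the arm holds its last target. There are 200 camera calls.

## Working session

There is one attempt and no reset: what is moved stays moved. The work goes in short steps, Python scripts to look and compute and a shell command to move; the robot and the scene stay as the last step left them, time stands still between calls to the robot, and variables do not carry over. Pictures are saved under pics/ and viewed, at most 10 in all, crops included, and the job is handed in when it is done.

```bash
mkdir -p pics; cat > h.py <<'E'
import numpy as np, cv2
from rig import bot, cams, models
def ray(cam,px):
    c=cams.calibration(cam);K=np.array(c["mtx"]);R=np.array(c["R"]);t=np.array(c["t"]).ravel()
    d=R.T@np.linalg.inv(K)@np.array([px[0],px[1],1.0]);return -R.T@t,d
def onz(cam,px,z):
    o,d=ray(cam,px);return o+d*(z-o[2])/d[2]
def proj(cam,X):
    c=cams.calibration(cam);p=np.array(c["R"])@np.array(X)+np.array(c["t"]).ravel();q=np.array(c["mtx"])@p;return q[:2]/q[2]
E
python3 - <<'E'
from h import *
for n in ["top","side"]:
    im,d=cams.capture(n);cv2.imwrite(f"pics/{n}0.png",im);np.save(f"{n}0.npy",d)
    print(n,ray(n,(320,200)))
Z=dict(stamp_grip=.074,stamp_dot=.041,empty_box=.014,bay=.006,tray=0,logbook=0,stamp=.006)
for n in ["top","side"]:
    for q in Z:
        for r in models.tip_of(q,n)[:2]: print(n,q,np.round(r["position"],1),round(r["conf"],2),onz(n,r["position"],Z[q]).round(4))
s=bot.read_state();print(s["time_s"],s["force"],s["tcp_rot"],s["opening"])
E
```

```text
top (array([ 0.38213939, -0.01639286,  1.55938535]), array([ 0.0694773 , -0.02305592, -0.99750153]))
side (array([ 0.27076297, -1.22208448,  0.87302294]), array([ 0.1514058 ,  0.82378807, -0.54636165]))
top stamp_grip [259.  191.6] 0.74 [0.5055 0.1326 0.074 ]
top stamp_dot [264.7 195. ] 0.82 [0.4983 0.1181 0.041 ]
top empty_box [376.6 194.4] 0.74 [ 0.5124 -0.2281  0.014 ]
top empty_box [396.1 208.7] 0.42 [ 0.4695 -0.2898  0.014 ]
top bay [266.5 193. ] 0.67 [0.5075 0.1158 0.006 ]
top tray [235.4 197.7] 0.74 [0.4903 0.2134 0.    ]
top logbook [376.2 193.6] 0.55 [ 0.5161 -0.2287  0.    ]
top stamp [262.4 192. ] 0.69 [0.5102 0.1287 0.006 ]
side stamp_grip [318.1 182.6] 0.69 [0.511  0.1213 0.074 ]
side stamp_grip [371.6 312. ] 0.57 [ 0.5214 -0.5981  0.074 ]
side stamp_dot [314.1 191.1] 0.56 [0.4899 0.1083 0.041 ]
side stamp_dot [300.9 184.6] 0.54 [0.4417 0.1769 0.041 ]
side empty_box [324.5 259.7] 0.36 [ 0.4507 -0.3024  0.014 ]
side bay [315.4 195.6] 0.67 [0.4979 0.1252 0.006 ]
side tray [313.6 183.8] 0.55 [0.5103 0.2395 0.    ]
side tray [318.8 193.8] 0.28 [0.5174 0.1461 0.    ]
side logbook [341.5 247.3] 0.58 [ 0.5282 -0.2357  0.    ]
side stamp [311.6 196.3] 0.63 [0.4802 0.1233 0.006 ]
0.8 [ 0.30895946 -1.17544905  0.5910462 ] [[-9.39438192e-01  3.42718372e-01  4.17984531e-05]
 [ 3.42718374e-01  9.39438190e-01  6.19672689e-05]
 [-1.80297416e-05  7.25395169e-05 -9.99999997e-01]] 1.0003351708399715
```

```bash
python3 - <<'E'
import cv2
im=cv2.imread("pics/top0.png");cv2.imwrite("pics/top0c.png",cv2.resize(im[140:260,190:440],None,fx=3.2,fy=3.2,interpolation=cv2.INTER_CUBIC))
E
```

```text
(no output)
```

View pics/top0c.png

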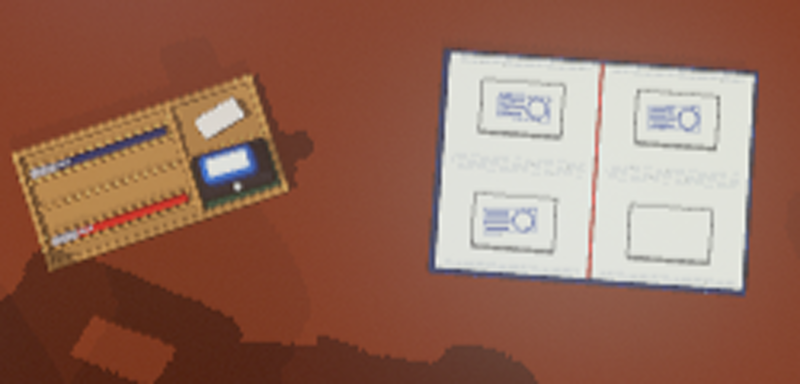

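View pics/side0.png

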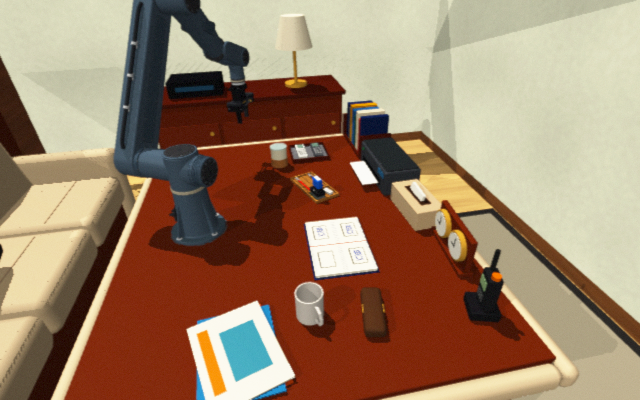

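The top crop shows the tray, rotated about 18°, with the stamp at crop (230,170), its white dot at (237,187) on the robot side and pointing -x. The empty box is at the lower right of the log, crop (670,234), which is about full-frame (399,213). The side view agrees with both. Next I'll fit these precisely on rectified planes.

```bash
cat > rect.py <<'E'
from h import *
S=2000.  # px per m
def warp(im,cam,z,x0,x1,y0,y1):
    # output: col=(y1-y)*S, row=(x1-x)*S
    w=np.array([[x1,y1],[x1,y0],[x0,y0],[x0,y1]]);src=np.float32([proj(cam,[a,b,z]) for a,b in w])
    dst=np.float32([[(y1-b)*S,(x1-a)*S] for a,b in w])
    return cv2.warpPerspective(im,cv2.getPerspectiveTransform(src,dst),(int((y1-y0)*S),int((x1-x0)*S)),flags=cv2.INTER_CUBIC)
def rectfit(mask,x1,y1):
    cs,_=cv2.findContours(mask.astype(np.uint8),cv2.RETR_EXTERNAL,cv2.CHAIN_APPROX_NONE);c=max(cs,key=cv2.contourArea)
    (u,v),(w,h),a=cv2.minAreaRect(c)
    b=cv2.boxPoints(((u,v),(w,h),a));e=[b[1]-b[0],b[2]-b[1]];L=max(e,key=np.linalg.norm)
    d=np.array([-L[1],-L[0]]); d=d*np.sign(d[1])   # world dir of long side (x,y)
    return np.array([x1-v/S,y1-u/S]).round(4),np.round(np.sort([w,h])/S,4),round(float(np.degrees(np.arctan2(-d[0],d[1]))),2)  # yaw of y-axis
E
python3 - <<'E'
from rect import *
im=cv2.imread("pics/top0.png")
b=(.36,.66,-.42,-.06)
w=warp(im,"top",.014,*b);g=cv2.cvtColor(w,cv2.COLOR_BGR2GRAY)
hsv=cv2.cvtColor(w,cv2.COLOR_BGR2HSV)
red=((hsv[...,0]<12)|(hsv[...,0]>168))&(hsv[...,1]>110)
book=cv2.morphologyEx((~red).astype(np.uint8),cv2.MORPH_OPEN,np.ones((15,15)))
book=cv2.morphologyEx(book,cv2.MORPH_CLOSE,np.ones((25,25)))
print("book",rectfit(book,b[1],b[3]))
cream=cv2.morphologyEx((g>150).astype(np.uint8),cv2.MORPH_CLOSE,np.ones((41,41)))
print("cream",rectfit(cream,b[1],b[3]))
# box: dark lines near predicted
c=onz("top",(399.4,213.1),.014);print(c)
u0,v0=int((b[3]-c[1])*S),int((b[1]-c[0])*S)
sub=g[v0-75:v0+75,u0-105:u0+105];lo=np.median(sub)
m=(cv2.GaussianBlur(sub,(5,5),0)<lo-18)
n,lab,st,_=cv2.connectedComponentsWithStats(cv2.morphologyEx(m.astype(np.uint8),cv2.MORPH_CLOSE,np.ones((9,9))))
k=1+np.argmax(st[1:,4]);print(st[k]/S)
print("box",rectfit(lab==k,b[1]-(v0-75)/S,b[3]-(u0-105)/S))
b2=(.36,.66,.05,.37)
w2=warp(im,"top",.014,*b2);h2=cv2.cvtColor(w2,cv2.COLOR_BGR2HSV)
w3=warp(im,"top",.096,*b2);h3=cv2.cvtColor(w3,cv2.COLOR_BGR2HSV)
blue=(h3[...,0]>95)&(h3[...,0]<130)&(h3[...,1]>60)&(h3[...,2]>110)
blue[:, :280]=0
bl=cv2.morphologyEx(blue.astype(np.uint8),cv2.MORPH_CLOSE,np.ones((61,61)))
print("grip",rectfit(bl,b2[1],b2[3]))
P=np.array([(13,152),(252,74),(288,188),(50,270)])/3.2+[190,140]
W=np.array([onz("top",p,.014)[:2] for p in P]);print("tray",W.mean(0),W.round(3).tolist())
d=(W[0]-W[1]+W[3]-W[2]);print("tray yaw",np.degrees(np.arctan2(-d[0],d[1])))
cv2.imwrite("pics/chk.png",np.hstack([cv2.resize(w,(440,367)),cv2.resize(w3,(350,367))]))
E
```

```text
book (array([ 0.5161, -0.2204]), array([0.2251, 0.3189]), -2.49)
cream (array([ 0.5171, -0.2249]), array([0.2124, 0.3002]), -2.52)
[ 0.45607464 -0.30028188  0.014     ]
[0.0075 0.006  0.087  0.0615 2.81  ]
box (array([ 0.4572, -0.2983]), array([0.0585, 0.0863]), -2.56)
grip (array([0.5052, 0.1255]), array([0.0303, 0.0514]), 17.97)
tray [0.50300832 0.20633607] [[0.517, 0.341], [0.601, 0.111], [0.49, 0.073], [0.404, 0.3]]
tray yaw 20.329258254653148
```

View pics/chk.png

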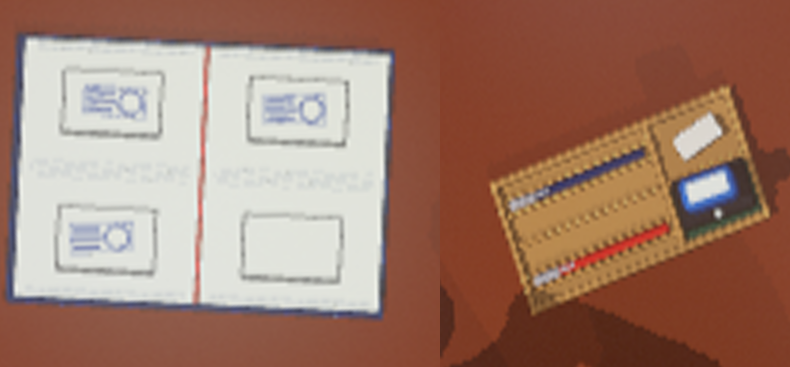

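The rectified view confirms it. The box is at (0.457, -0.299) with a yaw of -2.5°, and the measured outline of about 0.052×0.080 plus line blur matches the given size. The grip block is at (0.505, 0.1255) with a yaw of about 18°, measuring 30×51 mm. Moving over the stamp.

```bash
python3 -m handwheel '[[0.02,-0.03,0,0,0,-0.05],[0.05,-0.065,0,0,0,-0.1],[0.075,-0.1,0,0,0,-0.16],[0.1,-0.135,0,0,0,-0.22],[0.125,-0.17,0,0,0,-0.28],[0.15,-0.205,0,0,0,-0.34],[0.175,-0.24,0,0,0,-0.4],[0.195,-0.27,0,0,0,-0.45]]'
python3 -c "
from rig import bot;import numpy as np
s=bot.read_state();print(s['position'],np.round(s['tcp_rot'],3).tolist(),s['joint_positions'])"
```

```text
time_s: 1.47
position: [0.4071, 0.3201, 0.2479]
tcp_rot: [[-0.31, 0.951, 0.001], [0.951, 0.31, 0.0], [0.0, 0.001, -1.0]]
force: [0.9, 0.9, 0.4]
opening: 0.999
grasp_force: 0.0
[0.40713762 0.32013555 0.24787133] [[-0.31, 0.951, 0.001], [0.951, 0.31, 0.0], [0.0, 0.001, -1.0]] [2.58016827e+01 2.19574907e+01 9.73465187e+01 2.39885900e-03
 6.06357051e+01 7.71729995e+00]
```

```bash
python3 -m handwheel '[[0.015,-0.03,-0.01,0,0,0],[0.03,-0.06,-0.03,0,0,0],[0.045,-0.09,-0.05,0,0,0],[0.06,-0.12,-0.07,0,0,0],[0.078,-0.15,-0.085,0,0,0],[0.096,-0.18,-0.1,0,0,0],[0.096,-0.1915,-0.108,0,0,0],[0.096,-0.1915,-0.108,0,0,0]]'
python3 - <<'E'
from h import *
s=bot.read_state();print(s['position'],s['force'],np.round(s['tcp_rot'],3).tolist())
a,d=cams.capture("side");b,_=cams.capture("top")
for n in("side","top"):
  for q,z in(("stamp_grip",.074),("stamp_dot",.041)):
    for r in models.tip_of(q,n)[:1]: print(n,q,r["position"],r["conf"],onz(n,r["position"],z))
u,v=proj("side",[.505,.1255,.074]).astype(int);c=cv2.resize(a[v-50:v+50,u-65:u+65],None,fx=4,fy=4,interpolation=cv2.INTER_CUBIC)
u,v=proj("top",[.505,.1255,.074]).astype(int);e=cv2.resize(b[v-50:v+50,u-34:u+34],None,fx=4,fy=4,interpolation=cv2.INTER_CUBIC)
cv2.imwrite("pics/pre.png",np.hstack([c,e]))
E
```

```text
time_s: 2.13
position: [0.502, 0.1276, 0.1379]
tcp_rot: [[-0.311, 0.95, -0.003], [0.95, 0.311, -0.001], [0.001, -0.003, -1.0]]
force: [-1.1, 0.7, 0.2]
opening: 1.003
grasp_force: 0.0
[0.50203858 0.12755022 0.1378571 ] [-1.09565424  0.6887771   0.19548486] [[-0.311, 0.95, -0.003], [0.95, 0.311, -0.001], [0.001, -0.003, -1.0]]
side stamp_grip [320.5, 180.1] 0.75 [0.52554031 0.14036757 0.074     ]
side stamp_dot [316.2, 193.1] 0.53 [0.49583291 0.08998705 0.041     ]
top stamp_grip [261.7, 191.0] 0.5 [0.50755755 0.12459369 0.074     ]
top stamp_dot [265.1, 198.9] 0.37 [0.4864088  0.11648683 0.041     ]
```

View pics/pre.png

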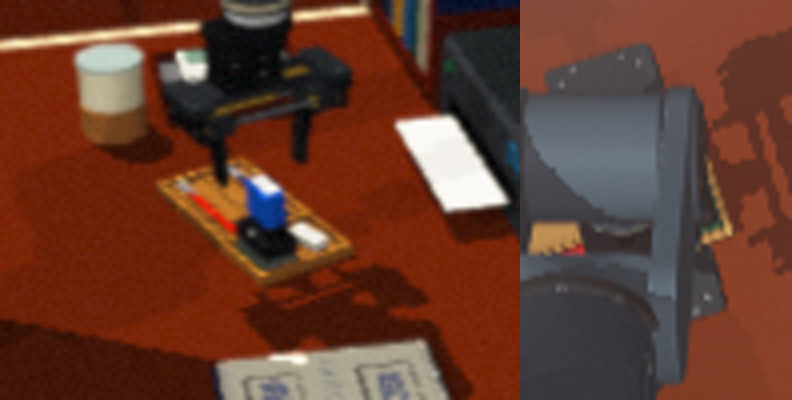

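The side crop shows the open jaws straddling the blue grip, with the gap's midpoint near (258,165) above the grip at (265,200). Descend and close.

```bash
python3 -m handwheel '[[0,0,0,0,0,0],[0,0,-0.01,0,0,0],[0,0,-0.02,0,0,0],[0,0,-0.035,0,0,0],[0,0,-0.05,0,0,0],[0,0,-0.06,0,0,0],[0,0,-0.06,0,0,0],[0,0,-0.06,0,0,0]]'
python3 -c "
from rig import bot
s=bot.read_state();print(s['position'],s['force'],s['moment'])"
```

```text
time_s: 3.1
position: [0.5014, 0.1302, 0.0786]
tcp_rot: [[-0.316, 0.949, -0.002], [0.949, 0.316, -0.0], [0.001, -0.002, -1.0]]
force: [-0.1, -0.9, -0.2]
opening: 0.999
grasp_force: 0.0
[0.50141215 0.13024932 0.07860769] [-0.08574041 -0.88830425 -0.21558971] [-0.0443537   0.03152811 -0.0235251 ]
```

```bash
python3 -m handwheel '[[0,0,0,0,0,0],[0,0,0,0,0,0],[0,0,0,0,0,0],[0,0,0,0,0,0],[0,0,0,0,0,0],[0,0,0,0,0,0],[0,0,0,0,0,0],[0,0,0,0,0,0]]' -0.5
python3 -m handwheel '[[0,0,0,0,0,0],[0,0,0,0,0,0],[0,0,0,0,0,0],[0,0,0,0,0,0],[0,0,0,0,0,0],[0,0,0,0,0,0],[0,0,0,0,0,0],[0,0,0,0,0,0]]' -1
```

```text
time_s: 3.77
position: [0.5021, 0.1302, 0.0796]
tcp_rot: [[-0.316, 0.949, 0.0], [0.949, 0.316, -0.0], [-0.0, 0.0, -1.0]]
force: [1.2, 0.1, 0.3]
opening: 0.477
grasp_force: 0.0
time_s: 4.43
position: [0.5018, 0.1302, 0.0794]
tcp_rot: [[-0.315, 0.949, -0.001], [0.949, 0.315, -0.0], [0.0, -0.001, -1.0]]
force: [-0.2, 0.1, -2.3]
opening: 0.317
grasp_force: 30.0
```

Gripped, with the opening at 27.6 mm. Lift straight up.

```bash
python3 -m handwheel '[[0,0,0.004,0,0,0],[0,0,0.012,0,0,0],[0,0,0.025,0,0,0],[0,0,0.04,0,0,0],[0,0,0.055,0,0,0],[0,0,0.07,0,0,0],[0,0,0.07,0,0,0],[0,0,0.07,0,0,0]]'
python3 -m handwheel '[[-0.002,-0.025,0,0,0,-0.02],[-0.005,-0.06,0,0,0,-0.045],[-0.009,-0.095,0,0,0,-0.07],[-0.012,-0.13,0,0,0,-0.095],[-0.015,-0.165,0,0,0,-0.12],[-0.018,-0.195,0,0,0,-0.14],[-0.02,-0.21,0,0,0,-0.15],[-0.02,-0.21,0,0,0,-0.15]]'
```

```text
time_s: 5.1
position: [0.5026, 0.1303, 0.1506]
tcp_rot: [[-0.316, 0.949, 0.003], [0.949, 0.316, 0.0], [-0.001, 0.003, -1.0]]
force: [-0.4, 0.4, -2.4]
opening: 0.315
grasp_force: 30.0
time_s: 5.77
position: [0.4818, -0.083, 0.1487]
tcp_rot: [[-0.016, 1.0, -0.001], [1.0, 0.016, -0.001], [-0.001, -0.001, -1.0]]
force: [0.2, 0.1, -1.6]
opening: 0.316
grasp_force: 30.0
```

```bash
python3 -m handwheel '[[-0.002,-0.025,0,0,0,-0.005],[-0.005,-0.06,0,0,0,-0.01],[-0.009,-0.095,0,0,0,-0.015],[-0.012,-0.13,0,0,0,-0.02],[-0.015,-0.165,0,0,0,-0.025],[-0.019,-0.19,0,0,0,-0.03],[-0.023,-0.21,0,0,0,-0.032],[-0.025,-0.217,0,0,0,-0.032]]'
python3 -m handwheel '[[0,0,0,0,0,0],[0,0,0,0,0,0],[0,0,-0.01,0,0,0],[0,0,-0.02,0,0,0],[0,0,-0.03,0,0,0],[0,0,-0.03,0,0,0],[0,0,-0.03,0,0,0],[0,0,-0.03,0,0,0]]'
python3 - <<'E'
from rect import *
s=bot.read_state();print(s['position'],s['force'],np.round(s['tcp_rot'],4).tolist())
a,d=cams.capture("side");b,_=cams.capture("top");cv2.imwrite("pics/sideA.png",a);cv2.imwrite("pics/topA.png",b);np.save("sideA.npy",d)
p=s['position']
for n in("side","top"):
  for q,z in(("stamp_grip",p[2]-.006),("stamp_dot",p[2]-.039),("stamp",p[2]-.074),("empty_box",.014)):
    for r in models.tip_of(q,n)[:1]: print(n,q,r["position"],r["conf"],onz(n,r["position"],z))
u,v=proj("side",[p[0],p[1],.03]).astype(int);c=cv2.resize(a[v-50:v+50,u-50:u+50],None,fx=5,fy=5,interpolation=cv2.INTER_CUBIC)
u,v=proj("top",[p[0],p[1],.03]).astype(int);e=cv2.resize(b[v-50:v+50,u-30:u+30],None,fx=5,fy=5,interpolation=cv2.INTER_CUBIC)
cv2.imwrite("pics/overA.png",np.hstack([c,e]))
E
```

```text
time_s: 6.43
position: [0.457, -0.2991, 0.1488]
tcp_rot: [[0.045, 0.999, 0.0], [0.999, -0.045, -0.001], [-0.001, 0.0, -1.0]]
force: [1.5, 0.3, -1.7]
opening: 0.32
grasp_force: 30.0
time_s: 7.1
position: [0.4572, -0.2964, 0.1192]
tcp_rot: [[0.042, 0.999, -0.0], [0.999, -0.042, 0.0], [0.0, -0.0, -1.0]]
force: [0.7, 0.3, -2.3]
opening: 0.321
grasp_force: 30.0
[ 0.4571572  -0.29641662  0.11920875] [ 0.67193138  0.3226415  -2.33126649] [[0.0424, 0.9991, -0.0004], [0.9991, -0.0424, 0.0004], [0.0004, -0.0004, -1.0]]
side stamp_grip [326.4, 237.1] 0.88 [ 0.45840696 -0.30267256  0.11320875]
side stamp_dot [319.6, 244.2] 0.61 [ 0.43620845 -0.29486041  0.08020875]
side stamp [322.9, 252.6] 0.82 [ 0.446027   -0.2998741   0.04520875]
side empty_box [324.7, 259.1] 0.51 [ 0.45199026 -0.29954996  0.014     ]
top stamp [373.2, 195.6] 0.34 [ 0.50578023 -0.21354219  0.04520875]
```

View pics/overA.png

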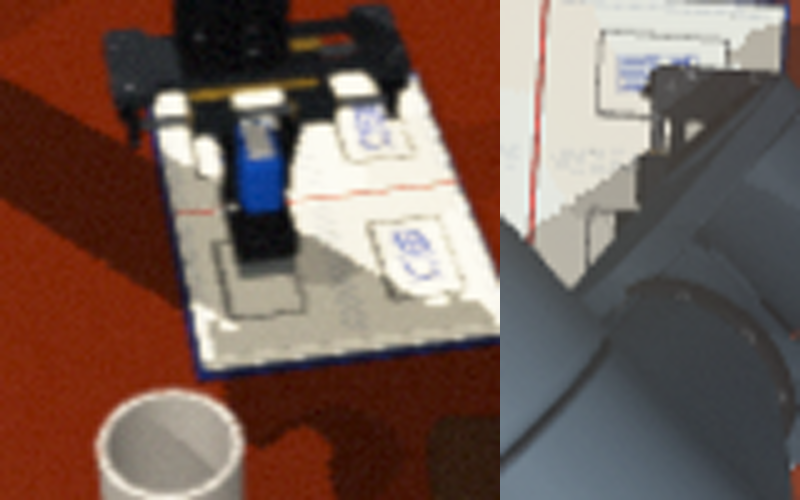

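The side crop shows the stamp hanging over the empty box, which is about (262,270) in the crop. Lower it to about 5 mm above the page, then compare foot and box in the same camera.

```bash
python3 -m handwheel '[[0,0,-0.008,0,0,0],[0,0.001,-0.015,0,0,0],[0,0.002,-0.02,0,0,0],[0,0.003,-0.025,0,0,0],[0,0.003,-0.026,0,0,0],[0,0.003,-0.026,0,0,0],[0,0.003,-0.026,0,0,0],[0,0.003,-0.026,0,0,0]]'
python3 - <<'E'
from rect import *
s=bot.read_state();p=s['position'];print(p,s['force'])
a,d=cams.capture("side");cv2.imwrite("pics/sideB.png",a)
a0=cv2.imread("pics/side0.png")
b=(.36,.66,-.42,-.06)
w0=warp(a0,"side",.014,*b);g=cv2.cvtColor(w0,cv2.COLOR_BGR2GRAY)
u0,v0=int((b[3]+.299)*S),int((b[1]-.457)*S)
sub=g[v0-85:v0+85,u0-110:u0+110]
m=cv2.GaussianBlur(sub,(5,5),0)<np.median(sub)-25
n,lab,st,_=cv2.connectedComponentsWithStats(cv2.morphologyEx(m.astype(np.uint8),cv2.MORPH_CLOSE,np.ones((15,15))))
k=1+np.argmax(st[1:,4]);print("box side",rectfit(lab==k,b[1]-(v0-85)/S,b[3]-(u0-110)/S),st[k])
for q,z in(("stamp_grip",p[2]-.006),("stamp_dot",p[2]-.039),("stamp",p[2]-.074),("stamp_spring",p[2]-.05)):
    for r in models.tip_of(q,"side")[:1]: print(q,r["position"],r["conf"],onz("side",r["position"],z))
# overlay predictions
th=np.radians(-2.45);R=np.array([[np.cos(th),-np.sin(th)],[np.sin(th),np.cos(th)]])
F=8
u,v=proj("side",[.457,-.299,.03]).astype(int);o=np.array([u-37,v-45])
c=cv2.resize(a[o[1]:o[1]+74,o[0]:o[0]+74],None,fx=F,fy=F,interpolation=cv2.INTER_CUBIC)
def poly(c,cen,hx,hy,z,col):
    P=[(proj("side",[*(np.array(cen)+R@np.array(q)),z])+.5-o)*F for q in((hx,hy),(hx,-hy),(-hx,-hy),(-hx,hy))]
    cv2.polylines(c,[np.int32(P)],True,col,1)
poly(c,(.457,-.2985),.026,.04,.014,(0,200,0))
st=np.array([p[0],p[1]])+R@np.array([0,-.0054])
for hx,hy,z,col in((.022,.036,p[2]-.0735+.035,(0,0,255)),(.014,.026,p[2]-.0735+.09,(0,255,255)),(.019,.033,p[2]-.0735,(255,0,255))): poly(c,st,hx,hy,z,col)
cv2.imwrite("pics/overB.png",c)
E
```

```text
time_s: 8.27
position: [0.4573, -0.294, 0.0937]
tcp_rot: [[0.043, 0.999, 0.0], [0.999, -0.043, -0.0], [-0.0, 0.0, -1.0]]
force: [-0.0, -0.5, -1.6]
opening: 0.32
grasp_force: 30.0
[ 0.45725736 -0.29397668  0.09369812] [-0.00577633 -0.48264952 -1.63259013]
box side (array([ 0.4346, -0.3009]), array([0.023 , 0.0849]), 9.93) [  28   93  167   50 2094]
stamp_grip [326.8, 240.1] 0.76 [ 0.46268298 -0.28785099  0.08769812]
stamp_dot [321.6, 251.3] 0.81 [ 0.44101797 -0.30301494  0.05469812]
stamp [323.1, 256.5] 0.72 [ 0.44804386 -0.29151082  0.01969812]
stamp_spring [326.2, 250.2] 0.81 [ 0.45999174 -0.28847937  0.04369812]
```

View pics/overB.png

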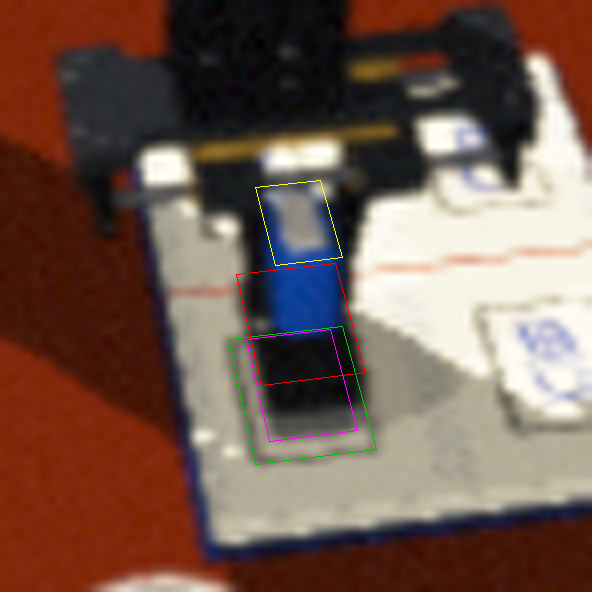

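The overlay agrees. The foot (magenta) sits centred in the box (green), with the image foot's front edge at about (275–358,437) and the box's front line at y≈457, matching the expected 7 mm margin. Start pressing in small steps while watching Fz; the free-hanging baseline is about -1.9 N.

```bash
cat > f.py <<'E'
from rig import bot,cams;import numpy as np
F=[]
for i in range(4): cams.capture("side");s=bot.read_state();F.append(s["force"][2])
print("AVG",np.round(s["position"],4),"Fz",np.round(F,2),round(float(np.mean(F)),2),"t",s["time_s"])
E
python3 f.py
python3 -m handwheel '[[0,0,-0.001,0,0,0],[0,0,-0.002,0,0,0],[0,0,-0.003,0,0,0],[0,0,-0.004,0,0,0],[0,0,-0.005,0,0,0],[0,0,-0.006,0,0,0],[0,0,-0.007,0,0,0],[0,0,-0.007,0,0,0]]' | grep -E 'pos|force'
python3 f.py
```

```text
AVG [ 0.4571 -0.2938  0.0937] Fz [-1.66 -1.28 -2.16 -1.96] -1.76 t 8.7167
position: [0.457, -0.2938, 0.0866]
force: [-0.4, -0.4, 0.7]
grasp_force: 30.0
AVG [ 0.457  -0.2938  0.0867] Fz [1.12 1.41 0.96 1.06] 1.14 t 9.5833
```

```bash
python3 -m handwheel '[[0,0,-0.0002,0,0,0],[0,0,-0.0004,0,0,0],[0,0,-0.0006,0,0,0],[0,0,-0.0008,0,0,0],[0,0,-0.001,0,0,0],[0,0,-0.0012,0,0,0],[0,0,-0.0014,0,0,0],[0,0,-0.0015,0,0,0]]' | grep -E 'pos|force'
python3 f.py
```

```text
position: [0.4571, -0.2938, 0.085]
force: [-1.0, -0.1, 0.3]
grasp_force: 30.0
AVG [ 0.457  -0.2938  0.0851] Fz [0.78 0.76 1.31 1.6 ] 1.11 t 10.45
```

```bash
python3 -m handwheel '[[0,0,-0.0002,0,0,0],[0,0,-0.0004,0,0,0],[0,0,-0.0006,0,0,0],[0,0,-0.0008,0,0,0],[0,0,-0.001,0,0,0],[0,0,-0.0012,0,0,0],[0,0,-0.0014,0,0,0],[0,0,-0.0015,0,0,0]]' | grep -E 'pos|force'
python3 f.py
```

```text
position: [0.4571, -0.2938, 0.0835]
force: [-1.0, 0.6, 0.9]
grasp_force: 30.0
AVG [ 0.457  -0.2938  0.0836] Fz [1.15 1.34 0.48 2.25] 1.3 t 11.3167
```

```bash
python3 -m handwheel '[[0,0,-0.0002,0,0,0],[0,0,-0.0004,0,0,0],[0,0,-0.0006,0,0,0],[0,0,-0.0008,0,0,0],[0,0,-0.001,0,0,0],[0,0,-0.0011,0,0,0],[0,0,-0.0012,0,0,0],[0,0,-0.0012,0,0,0]]' | grep -E 'pos|force'
python3 f.py
```

```text
position: [0.457, -0.2938, 0.0823]
force: [-1.4, 0.7, 2.4]
grasp_force: 30.0
AVG [ 0.457  -0.2938  0.0823] Fz [1.48 1.47 1.44 1.9 ] 1.57 t 12.1833
```

```bash
python3 -m handwheel '[[0,0,-0.0002,0,0,0],[0,0,-0.0004,0,0,0],[0,0,-0.0006,0,0,0],[0,0,-0.0008,0,0,0],[0,0,-0.001,0,0,0],[0,0,-0.0012,0,0,0],[0,0,-0.0014,0,0,0],[0,0,-0.0015,0,0,0]]' | grep -E 'pos|force'
python3 f.py
```

```text
position: [0.4571, -0.2938, 0.0808]
force: [-1.2, 0.1, 2.0]
grasp_force: 30.0
AVG [ 0.457  -0.2938  0.0808] Fz [1.94 1.77 2.36 1.48] 1.89 t 13.05
```

```bash
python3 -m handwheel '[[0,0,-0.0002,0,0,0],[0,0,-0.0004,0,0,0],[0,0,-0.0006,0,0,0],[0,0,-0.0008,0,0,0],[0,0,-0.001,0,0,0],[0,0,-0.0012,0,0,0],[0,0,-0.0014,0,0,0],[0,0,-0.0015,0,0,0]]' | grep -E 'pos|force'
python3 f.py
```

```text
position: [0.457, -0.2938, 0.0793]
force: [-1.3, 0.5, 2.9]
grasp_force: 30.0
AVG [ 0.457  -0.2938  0.0793] Fz [2.17 1.89 2.63 2.41] 2.27 t 13.9167
```

```bash
python3 -m handwheel '[[0,0,-0.0002,0,0,0],[0,0,-0.0004,0,0,0],[0,0,-0.0006,0,0,0],[0,0,-0.0008,0,0,0],[0,0,-0.001,0,0,0],[0,0,-0.0012,0,0,0],[0,0,-0.0014,0,0,0],[0,0,-0.0015,0,0,0]]' | grep -E 'pos|force'
python3 f.py
```

```text
position: [0.457, -0.2938, 0.0778]
force: [-1.6, -0.4, 3.0]
grasp_force: 30.0
AVG [ 0.457  -0.2938  0.0778] Fz [2.62 1.65 2.28 2.51] 2.26 t 14.7833
```

```bash
python3 -m handwheel '[[0,0,-0.0002,0,0,0],[0,0,-0.0004,0,0,0],[0,0,-0.0006,0,0,0],[0,0,-0.0008,0,0,0],[0,0,-0.001,0,0,0],[0,0,-0.0012,0,0,0],[0,0,-0.0014,0,0,0],[0,0,-0.0015,0,0,0]]' | grep -E 'pos|force'
python3 f.py
```

```text
position: [0.4571, -0.2938, 0.0763]
force: [-1.6, 0.4, 3.4]
grasp_force: 30.0
AVG [ 0.457  -0.2938  0.0763] Fz [3.07 3.5  3.8  2.31] 3.17 t 15.65
```

```bash
python3 -m handwheel '[[0,0,-0.0002,0,0,0],[0,0,-0.0004,0,0,0],[0,0,-0.0006,0,0,0],[0,0,-0.0008,0,0,0],[0,0,-0.001,0,0,0],[0,0,-0.001,0,0,0],[0,0,-0.001,0,0,0],[0,0,-0.001,0,0,0]]' | grep -E 'pos|force'
python3 f.py
```

```text
position: [0.457, -0.2938, 0.0755]
force: [-1.8, 1.8, 3.7]
grasp_force: 30.0
AVG [ 0.457  -0.2938  0.0755] Fz [4.8  5.55 5.23 4.43] 5.0 t 16.5167
```

On the cushion now, at 6.8 N.

```bash
python3 -m handwheel '[[0,0,-0.0002,0,0,0],[0,0,-0.0004,0,0,0],[0,0,-0.0006,0,0,0],[0,0,-0.0008,0,0,0],[0,0,-0.001,0,0,0],[0,0,-0.001,0,0,0],[0,0,-0.001,0,0,0],[0,0,-0.001,0,0,0]]' | grep -E 'pos|force'
python3 f.py
```

```text
position: [0.4571, -0.2938, 0.0749]
force: [-2.6, 1.4, 8.0]
grasp_force: 30.0
AVG [ 0.457  -0.2938  0.0748] Fz [7.33 7.92 8.06 6.97] 7.57 t 17.3833
```

```bash
python3 -m handwheel '[[0,0,-0.0003,0,0,0],[0,0,-0.0006,0,0,0],[0,0,-0.0009,0,0,0],[0,0,-0.0012,0,0,0],[0,0,-0.0015,0,0,0],[0,0,-0.0015,0,0,0],[0,0,-0.0015,0,0,0],[0,0,-0.0015,0,0,0]]' | grep -E 'pos|force'
python3 f.py
```

```text
position: [0.4571, -0.2938, 0.0739]
force: [-3.0, 0.6, 11.1]
grasp_force: 30.0
AVG [ 0.4571 -0.2938  0.0739] Fz [11.49 11.55 12.55 11.26] 11.71 t 18.25
```

13.5 N on the page, held. Now release straight up.

```bash
python3 -m handwheel '[[0,0,0,0,0,0],[0,0,0,0,0,0],[0,0,0,0,0,0],[0,0,0.003,0,0,0],[0,0,0.007,0,0,0],[0,0,0.012,0,0,0],[0,0,0.018,0,0,0],[0,0,0.025,0,0,0]]'
python3 -m handwheel '[[0,0,0.008,0,0,0],[0,0,0.018,0,0,0],[0,0,0.03,0,0,0],[0,0,0.04,0,0,0],[0,0,0.05,0,0,0],[0,0,0.05,0,0,0],[0,0,0.05,0,0,0],[0,0,0.05,0,0,0]]'
python3 f.py
python3 - <<'E'
from h import *
a,d=cams.capture("side");p=np.array(bot.read_state()["position"]);o=proj("side",[.457,-.299,.03]).astype(int)-[40,50]
c=cv2.resize(a[o[1]:o[1]+80,o[0]:o[0]+80],None,fx=7,fy=7,interpolation=cv2.INTER_CUBIC);cv2.imwrite("pics/overC.png",c)
E
```

```text
time_s: 18.92
position: [0.4572, -0.2938, 0.0978]
tcp_rot: [[0.043, 0.999, 0.0], [0.999, -0.043, 0.0], [0.0, 0.0, -1.0]]
force: [0.2, -0.9, -1.9]
opening: 0.318
grasp_force: 30.0
time_s: 19.58
position: [0.4568, -0.2936, 0.1477]
tcp_rot: [[0.043, 0.999, -0.0], [0.999, -0.043, 0.0], [0.0, -0.0, -1.0]]
force: [-0.2, -0.1, -1.8]
opening: 0.321
grasp_force: 30.0
AVG [ 0.4567 -0.2935  0.1472] Fz [-1.45 -1.69 -2.55 -2.11] -1.95 t 19.7833
```

View pics/overC.png

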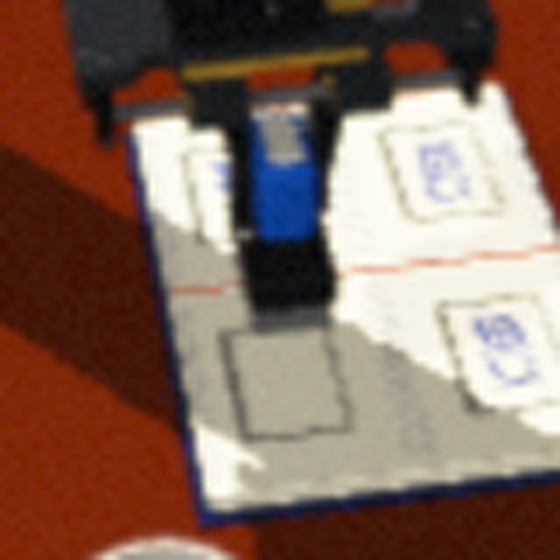

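Stamp sprang back and is lifted clear, with Fz back to baseline and no slip in the grip. The sim doesn't draw the new print in the box, at about (290,385) in the crop, but the force record is sound. Returning to the pose recorded at the grasp.

```bash
python3 -m handwheel '[[0.002,0.025,0.005,0,0,0.02],[0.005,0.06,0.005,0,0,0.04],[0.009,0.095,0.005,0,0,0.06],[0.012,0.13,0.005,0,0,0.08],[0.015,0.165,0.005,0,0,0.09],[0.018,0.195,0.005,0,0,0.1],[0.02,0.21,0.005,0,0,0.1],[0.02,0.21,0.005,0,0,0.1]]' | grep pos
python3 -m handwheel '[[0.002,0.025,0,0,0,0.01],[0.005,0.06,0,0,0,0.02],[0.009,0.095,0,0,0,0.035],[0.013,0.13,0,0,0,0.05],[0.018,0.165,0,0,0,0.065],[0.023,0.195,0,0,0,0.08],[0.025,0.214,0,0,0,0.082],[0.025,0.214,0,0,0,0.082]]' | grep pos
python3 f.py; python3 -c "
from rig import bot;import numpy as np
s=bot.read_state();R=s['tcp_rot'];print(np.degrees(np.arctan2(R[1][1],R[0][1])))"
```

```text
position: [0.4762, -0.0803, 0.1526]
position: [0.5029, 0.1329, 0.1528]
AVG [0.502  0.129  0.1526] Fz [-2.78 -1.58 -2.51 -1.94] -2.2 t 21.3667
18.336057037665675
```

```bash
python3 -m handwheel '[[0,0.001,-0.005,0,0,0],[0,0.001,-0.015,0,0,0],[0,0.001,-0.028,0,0,0],[0,0.001,-0.041,0,0,0],[0,0.001,-0.051,0,0,0],[0,0.001,-0.057,0,0,0],[0,0.001,-0.058,0,0,0],[0,0.001,-0.058,0,0,0]]' | grep pos
python3 f.py
python3 -m handwheel '[[0,0,-0.002,0,0,0],[0,0,-0.004,0,0,0],[0,0,-0.006,0,0,0],[0,0,-0.008,0,0,0],[0,0,-0.01,0,0,0],[0,0,-0.012,0,0,0],[0,0,-0.0135,0,0,0],[0,0,-0.0145,0,0,0]]' | grep -E 'pos|force'
python3 f.py
```

```text
position: [0.5018, 0.1309, 0.0943]
AVG [0.5025 0.1313 0.0954] Fz [-0.76 -2.03 -1.38 -1.53] -1.42 t 22.2333
position: [0.502, 0.1312, 0.08]
force: [0.4, 0.1, -1.9]
grasp_force: 30.0
AVG [0.5021 0.1312 0.0803] Fz [-1.39 -2.26 -1.59 -2.14] -1.84 t 23.1
```

```bash
python3 -m handwheel '[[0,0,-0.0003,0,0,0],[0,0,-0.0006,0,0,0],[0,0,-0.0009,0,0,0],[0,0,-0.0012,0,0,0],[0,0,-0.0012,0,0,0],[0,0,-0.0012,0,0,0],[0,0,-0.0012,0,0,0],[0,0,-0.0012,0,0,0]]' | grep -E 'pos|force'
python3 f.py
```

```text
position: [0.5021, 0.1312, 0.0793]
force: [0.4, 0.2, 1.1]
grasp_force: 30.0
AVG [0.5021 0.1312 0.0792] Fz [0.81 1.28 1.   0.76] 0.96 t 23.9667
```

Standing on the bay floor: 2.8 N of soft spring contact at the expected height. Open, back off and look.

```bash
python3 -m handwheel '[[0,0,0,0,0,0],[0,0,0,0,0,0],[0,0,0,0,0,0],[0,0,0,0,0,0],[0,0,0,0,0,0],[0,0,0,0,0,0],[0,0,0,0,0,0],[0,0,0,0,0,0]]' 0.6 | grep -E 'open|force'
python3 -m handwheel '[[0,0,0.005,0,0,0],[0,0,0.015,0,0,0],[0,0,0.03,0,0,0],[0,0,0.05,0,0,0],[0,0,0.07,0,0,0],[0,0,0.09,0,0,0],[0,0,0.11,0,0,0],[0,0,0.12,0,0,0]]' | grep -E 'pos|open'
python3 -m handwheel '[[-0.01,0.03,0,0,0,0],[-0.02,0.06,0,0,0,0],[-0.03,0.09,0,0,0,0],[-0.04,0.12,0,0,0,0],[-0.05,0.15,0,0,0,0],[-0.06,0.18,0,0,0,0],[-0.07,0.21,0,0,0,0],[-0.08,0.23,0,0,0,0]]' | grep pos
python3 -m handwheel '[[0,0.03,0,0,0,0],[0,0.06,0,0,0,0],[0,0.09,0,0,0,0],[0,0.12,0,0,0,0],[0,0.15,0,0,0,0],[0,0.15,0,0,0,0],[0,0.15,0,0,0,0],[0,0.15,0,0,0,0]]' | grep pos
python3 - <<'E'
from h import *
a,_=cams.capture("top");b,_=cams.capture("side")
c=cv2.resize(a[150:240,190:290],None,fx=4,fy=4,interpolation=cv2.INTER_CUBIC)
o=proj("side",[.505,.1255,.05]).astype(int)-[45,45];d=cv2.resize(b[o[1]:o[1]+90,o[0]:o[0]+90],None,fx=4,fy=4,interpolation=cv2.INTER_CUBIC)
cv2.imwrite("pics/end.png",np.hstack([c,d]))
for q,z in(("stamp_grip",.074),("stamp_dot",.041)): print(q,[ (r["conf"],onz("top",r["position"],z)) for r in models.tip_of(q,"top")[:1]])
E
```

```text
force: [0.3, -0.3, 0.1]
opening: 0.78
grasp_force: 0.0
position: [0.5032, 0.1313, 0.2024]
opening: 0.799
position: [0.4213, 0.3637, 0.1995]
position: [0.4214, 0.5104, 0.1988]
stamp_grip [(0.68, array([0.49209124, 0.54324153, 0.074     ]))]
stamp_dot [(0.7, array([0.48151505, 0.11601172, 0.041     ]))]
```

View pics/end.png

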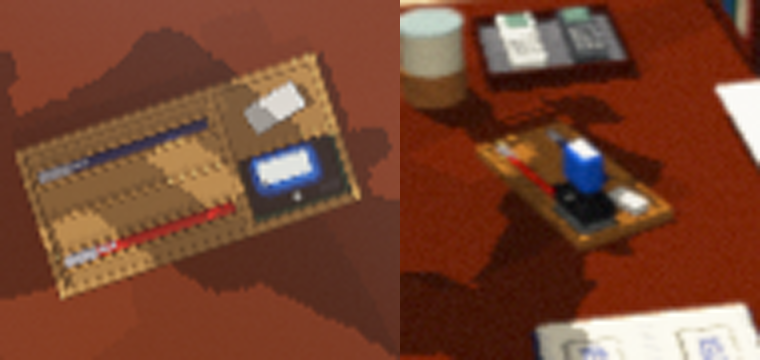

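The stamp stands upright in its bay, with the grip at about (285,170) and the dot at (297,195) in the top crop. The pens and eraser are unmoved and the gripper is clear.

```bash
python3 -c "
from rig import bot
print(bot.hand_in())"
```

```text
the job is handed in; nothing more can be done
None
```

The job is handed in without a verdict shown: the stamp was pressed in the empty box at about 13.5 N for over 0.3 s with the dot to the heavy line, and now stands released and upright in its bay with nothing else seen moved, though the camera showed no new print in the box, so the print rests on the force reading.

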